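# Put the dental milling machine into low gear

## Robot

A 6-joint arm with a two-finger parallel gripper is mounted at the origin on the work surface. World frame = base frame: x ahead of the robot, y to its left, z up, the work surface at z = 0. Lengths are in m, angles in degrees, forces in N, time in s.
With the tool pointing down it reaches from about 0.325 to 0.9 m from the base axis. Payload 6.1 kg.
Tool frame: the origin (TCP) lies at the very end of the fingers, on their centre line; the grasp point (between the pads) lies 19 mm behind it (hold_point_z is the distance from the TCP to the grasp point, in m); z points along the fingers, y is the line along which they close (so a half turn about z gives the same grasp; the last joint's range is limited). The gripper opens to 87 mm and grips with 3 to 60 N. Pads are 19 mm wide; open, the fingers measure 117 mm over their backs; the gripper's body (75 mm by 190 mm) begins 51 mm behind the grasp point.
Start: joints at [57.863, 12.628, 87.462, -0, 79.91, -7.225], TCP at [0.263, 0.567, 0.223] pointing down, gripper open.
Joint ranges: [-170.65, 170.65], [-52.31, 119.04], [5.05, 147.46], [-71.25, 251.25], [11.57, 151.72], [-153.62, 153.62]. Speed limits (degrees/s): [147.25, 147.25, 172.46, 180, 180, 180].

## Interface

Orientations are given as a 3x3 rotation matrix whose columns are the frame's x, y, z axes.
In Python, from rig import get_state, camera, hand_in, hold_point_z gives the robot as it stands.
- The arm moves only by the shell command python3 -m crank 'ROWS' [FORCE]. ROWS is JSON, a list of rows, each an object with "slide": the shift along the world's x, y, z in m, a list of three; "roll": the turn about the world's z in degrees; "gripper": the opening, from 0 (shut) to 1 (fully open). A call has 1 to 5 rows; each row shifts and turns the commanded pose from where the row before left it; what a row does not reach is not made up. A row lasts 1/12 s, in which the tool goes at most 41.7 mm and 7.16 degrees, less where a joint would pass 70% of its speed; a pose out of reach is approached as far as the arm can. A call is refused whole if a number of a shift passes 0.0417 or a number of a turn 7.16, either way. A call with a gripper value outside its range is refused whole. The fingers move at their own pace and stop on an object; FORCE is the grip in N (left out, the last holds). Time passes only in rows, so rows that do not move let the fingers close. It gives the time, the measured TCP pose, the force, the opening and the grip force at its end, in the units of the state.
- get_state(): the state, without advancing time (a new reading comes with each control period).
- camera(name): name is "scene" or "side" or "wrist"; returns a dict with "color" (420x560x3 uint8, red, green, blue), "range_z" (420x560 float32, m along the optical axis (not along the pixel's ray), 0 where there is no reading), "mtx" (3x3 intrinsics, pixels), "rvec" (rotation vector, rad) and "tvec" (3), from world to camera coordinates, as OpenCV has them; the wrist camera has in their place "mount" (4x4, takes a point from camera to tool coordinates, whose origin is the TCP and whose axes are the flange's). Camera axes: x right, y down, z forward; pixel columns grow to the right and rows downward; lengths in m; the calibration is good to about 2 mm. A picture is of the moment at which its call begins: read the wrist's pose just before it.
- hand_in(): hands the job in; it is judged then, once.
The state is a dict: "time_s": time; "qpos": joint angles; "qvel": joint speeds; "joint_torque": joint torques, N m; "ee_pos": TCP position; "tool_rot": TCP orientation; "force": force on the tool from outside, world axes, zero at the start; "ft_torque": the same for the moment, N m; "width": finger opening in m; "gripper_force": force on a finger pad.
Only numpy, scipy, OpenCV 4.12 (cv2) and the standard library are available. Lean on these libraries where they do the work, as an engineer would, in place of code of your own. Each camera call takes 0.05 s, during which the arm holds its last target. There are 200 camera calls.

## Task

Put the bench milling machine into low gear: swing the orange gear lock out of the way, ease the blue gear knob on top of the spindle down while rocking the spindle with it until the gear teeth drop into each other and the knob is fully home, never forcing the teeth where they meet crest on crest. Then swing the gear lock fully back over the knob's flange so it stays in gear, let go, and leave the other things on the bench where they are.

Things in the scene. Friction and masses are not known exactly. Their poses are not given: they have to be found in the camera images.
- mill: Bench milling machine, fixed: grey base, white column behind, white head with flat top 185 mm above the bench. Origin on the bench under the upright spindle axis; x points from the spindle to the column at its back, y to its left, z up. The head's top covers x -65 to 170, y -100 to 85 mm; gear lock pivot at (0, -75) mm.
- gear_knob (a joint): How far the blue gear knob has slid down the spindle, m: about 0 = neutral (up), 0.020 = fully home, in gear. Sliding takes 3 N; it stays where left. It has six teeth on its underside; at 0.0135 their crests meet those of the hidden back gear in the well below, and it goes on only where the teeth face gaps. It cannot pass 0.004 while the gear lock is under its flange.
- spindle (a joint): Spindle angle, rad, anticlockwise from above; free, no limit; the knob turns with it. At 0 the bar grip lies along the mill's x. The six teeth repeat every 1.047 rad and enter only within 0.09 rad of a matching angle, different each time, not measured, never matched at the start. The back gear resists turning with 0.35 N m, so once meshed the knob has 0.18 rad free play, then turns stiffly.
- cushion (a joint): How far the spring plate under the hidden back gear is pressed down, m: 0 at rest; sinks when teeth press crest on crest, from 4 N on and then 1 mm per 4 N (0.004 = 20 N, too much). It springs back to 0 when the teeth fall into the gaps.
- knob_grip (a point): On the spindle axis, 2 mm above mid-height of the knob's blue bar grip. Bar 44 mm long (this point's x), 18 mm wide (y), 36 mm tall, white line on top; top 16 mm above, underside 20 mm below the point; flange (radius 30 mm, 6 mm thick) has its top 36 mm below. In neutral the point is 269 mm above the bench, home 249 mm. Free space of 60 mm around the bar when the lock is open.
- gear_lock (a joint): Angle of the orange gear lock lever, rad, swinging level about an upright pivot: 0 = closed (tongue points at the spindle, under the flange in neutral, over it in gear), 1.1 = swung out, at its stop; opening moves the peg to the mill's -x, clockwise from above. Takes 0.08 N m; stays where left. The flange is clear from 0.75 on; closing is blocked unless the knob is up or home within 3 mm.
- lock_peg (a point): Middle of the gear lock's upright orange handle peg, 14 mm diameter, 38 mm tall; its top 18.5 mm above this point, its foot on the lever bar 20 mm below. It is 60 mm from the pivot axis and 243 mm above the bench; with the lock closed it is on the mill's -y side, 135 mm from the spindle axis. This point's y axis points from the peg to the pivot.
- lock_pivot (a point): Pivot axis of the gear lock, at the mid-height of its lever bar (219.5 mm above the bench); its axes are the mill's.
- collet: Bystander: small steel collet, 22 mm diameter, 22 mm tall, loose on top of the mill's head near its left edge (x 30 to 90, y 58 to 70 mm) in the mill's frame; origin under its centre.
- tall_jar: Bystander: tall blue jar, 60 mm diameter, 125 mm tall, origin under its centre.
- short_jar: Bystander: short blue jar, 64 mm diameter, 70 mm tall, origin under its centre.
- beaker: Bystander: glass beaker, 72 mm diameter, 85 mm tall, origin under its centre.
- jaw_cast: Bystander: plaster cast of a jaw, 58 x 58 x 35 mm, origin under its centre.
- brush: Bystander: brush with a purple handle lying on the bench along its x, origin under its centre.
- palette: Bystander: black palette tray 160 x 200 x 20 mm, origin under its centre.

How it is judged (in metres and radians):
On the way, in this order (a step that is already met when the one before it is completed fails the run):
1. the gear lock is swung out of the knob's way, with the knob still up (value of joint gear_lock above 0.75 rad and value of joint gear_knob below 0.01 m), for 0.1 s.
2. the teeth are meshed: knob fully home within 3 mm, spring plate not pressed down (value of joint gear_knob above 0.017 m and value of joint cushion below 0.0015 m), for 0.2 s.
3. the gear lock is swung back over the knob's flange (all of step 2 and value of joint gear_lock below 0.3 rad), for 0.2 s.
At the end, for the whole second after the job is handed in: The gear knob is home within 3 mm with its teeth meshed (spring plate within 1.5 mm of rest), and the gear lock is closed to within 0.3 rad over the flange (all of step 3); the robot touches nothing.
It fails at once if the gear teeth are forced crest on crest: the spring plate is pressed more than 4 mm down (about 20 N on the teeth) (value of joint cushion above 0.004 m).
It fails at once if a bystander (collet, jar, beaker, cast, brush or palette) is moved more than 20 mm (distance of any of collet, tall_jar, short_jar, beaker, jaw_cast, brush, palette from where it was at the start of the episode above 0.02 m).
It also fails if it takes over 72 s, if anything falls off the work surface, if the arm or the gripper's body presses on something with over 40 N, if the wrist force passes 120 N, or if a joint passes its speed limit or range.

## Working session

There is one attempt and no reset: what is moved stays moved. The work goes in short steps, Python scripts to look and compute and a shell command to move; the robot and the scene stay as the last step left them, time stands still between calls to the robot, and variables do not carry over. Pictures are saved under pics/ and viewed, at most 10 in all, crops included, and the job is handed in when it is done.

```bash
mkdir -p pics
cat > h.py <<'E'
import numpy as np,cv2
from rig import get_state,camera
def pts(name):
    s=get_state(); c=camera(name); z=c["range_z"]; K=c["mtx"]
    v,u=np.mgrid[:z.shape[0],:z.shape[1]]
    P=np.stack([(u-K[0,2])/K[0,0]*z,(v-K[1,2])/K[1,1]*z,z],-1)
    if "mount" in c:
        M=np.array(c["mount"]); P=P@M[:3,:3].T+M[:3,3]
        P=P@np.array(s["tool_rot"]).T+np.array(s["ee_pos"])
    else:
        R=cv2.Rodrigues(np.array(c["rvec"],float))[0]; P=(P-np.array(c["tvec"]).ravel())@R
    return c["color"],P,z>0
def save(n,img): cv2.imwrite("pics/"+n,cv2.cvtColor(img,cv2.COLOR_RGB2BGR))
E
python3 - <<'E'
from h import *
s=get_state();print(s)
ims=[]
for n in("scene","side"):
    c,P,ok=pts(n);ims.append(c)
    hsv=cv2.cvtColor(c,cv2.COLOR_RGB2HSV)
    for nm,lo,hi in(("orange",(5,150,100),(20,255,255)),("blue",(100,120,60),(125,255,255))):
        m=cv2.inRange(hsv,lo,hi)
        k,l,st,ce=cv2.connectedComponentsWithStats(m)
        for i in range(1,k):
            if st[i,4]>25:
                Q=P[(l==i)&ok]
                if len(Q): print(n,nm,st[i],Q.mean(0).round(3),Q.min(0).round(3),Q.max(0).round(3))
save("a.png",cv2.resize(np.hstack(ims),(800,300)))
save("b.png",ims[0])
E
```

```text
{'time_s': 0.0, 'qpos': array([ 5.78648354e+01,  1.26746964e+01,  8.75260272e+01, -1.14291342e-03,
        7.99091852e+01, -7.22408408e+00]), 'qvel': array([ 0.00861129, -0.03273718,  0.05144547,  0.09383879,  0.02337836,
       -0.03023534]), 'joint_torque': array([-1.63758137e-03, -4.94593978e+01, -3.87384045e+01,  6.99508097e-02,
        5.71569835e-02, -1.61901917e-04]), 'ee_pos': array([0.26292678, 0.56632469, 0.22144072]), 'tool_rot': array([[-9.06963942e-01,  4.21207077e-01, -1.00373310e-03],
       [ 4.21208214e-01,  9.06962495e-01, -1.63482942e-03],
       [ 2.21746555e-04, -1.90551196e-03, -9.99998160e-01]]), 'force': array([ 0.8854079 ,  0.1981399 , -0.02807115]), 'ft_torque': array([ 0.05842921, -0.02853035, -0.0215139 ]), 'gripper_force': 0.0, 'width': 0.08681120100045953}
scene orange [278   0  17  50 280] [-0.62  -0.977 -0.074] [-0.682 -1.014 -0.198] [-0.589 -0.942  0.071]
scene orange [223 182  28  38 259] [ 0.586 -0.05   0.229] [ 0.574 -0.096  0.216] [0.6   0.009 0.265]
scene orange [263 232   9   8  30] [0.589 0.065 0.196] [0.578 0.058 0.189] [0.604 0.07  0.203]
scene orange [253 235  10   6  28] [0.609 0.052 0.195] [0.603 0.041 0.19 ] [0.62  0.064 0.205]
scene blue [  0   0  33  24 597] [ 0.464 -1.461  0.212] [ 0.366 -1.552  0.175] [ 0.533 -1.446  0.261]
scene blue [ 110    5   61   51 1993] [-0.13  -1.548 -0.113] [-0.367 -1.822 -0.21 ] [-0.061 -1.443 -0.061]
scene blue [175 144  15  12  97] [ 0.485 -0.406  0.122] [ 0.46  -0.436  0.109] [ 0.504 -0.389  0.13 ]
scene blue [138 178  18  14 127] [ 0.627 -0.412  0.067] [ 0.598 -0.442  0.052] [ 0.649 -0.391  0.075]
scene blue [ 69 224  26  26  74] [ 0.88  -0.33   0.118] [ 0.877 -0.391  0.114] [ 0.884 -0.269  0.124]
scene blue [131 287  11  22  68] [ 0.881 -0.104  0.07 ] [ 0.876 -0.108  0.02 ] [ 0.885 -0.1    0.12 ]
side orange [305 178  24  19 133] [ 0.583 -0.049  0.226] [ 0.571 -0.102  0.191] [0.61  0.035 0.262]
```

View pics/a.png

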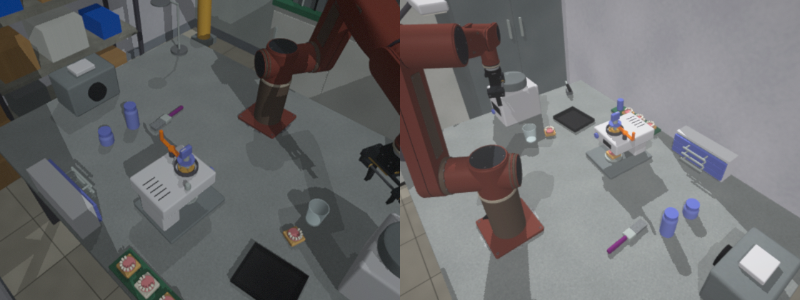

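The view shows the mill near the middle (knob at about (185,155) in the left half, the orange lock to its left). Next I get precise geometry from depth.

Run:
```python
from h import *
ims=[]
for n in("scene","side"):
    c,P,ok=pts(n)
    reg=ok&(abs(P[...,0]-.6)<.3)&(abs(P[...,1])<.25)
    m=reg&(abs(P[...,2]-.186)<.005)
    k,l,st,ce=cv2.connectedComponentsWithStats(m.astype('uint8'))
    i=1+np.argmax(st[1:,4]); Q=P[l==i]
    print(n,"top",cv2.minAreaRect((Q[:,:2]*1000).astype('float32')),cv2.boxPoints(cv2.minAreaRect((Q[:,:2]*1000).astype('float32'))).round())
    for a,b in((.215,.235),(.24,.28),(.28,.29)):
        m=reg&(P[...,2]>a)&(P[...,2]<b)
        k,l,st,ce=cv2.connectedComponentsWithStats(m.astype('uint8'))
        for i in range(1,k):
            if st[i,4]>15:
                Q=P[l==i];print(a,st[i],Q.mean(0).round(4),cv2.minAreaRect((Q[:,:2]*1000).astype('float32')),c[l==i].mean(0).round())
    v,u=np.where(reg&(P[...,2]>.18));
    r=c[max(v.min()-20,0):v.max()+40,max(u.min()-20,0):u.max()+20]; ims.append(cv2.resize(r,(400,400)))
save("c.png",np.hstack(ims))
```

```text
scene top ((644.4259643554688, 31.6397705078125), (185.50282287597656, 234.0318603515625), 85.96294403076172) [[521. -53.]
 [755. -69.]
 [768. 116.]
 [534. 132.]]
0.215 [223 191  50  45 524] [0.5931 0.0067 0.2275] ((577.606689453125, -10.34979248046875), (166.7523193359375, 59.095943450927734), 74.67837524414062) [111.  85.  85.]
0.24 [223 181   6  10  47] [ 0.5799 -0.0904  0.254 ] ((578.0770263671875, -91.5985107421875), (17.228771209716797, 12.120773315429688), 39.55229949951172) [144.  83.  34.]
0.24 [251 206  18  18 173] [0.5976 0.048  0.2634] ((593.8370361328125, 47.69480895996094), (16.81271743774414, 45.59492874145508), 70.55104064941406) [ 73.  80. 122.]
0.28 [251 202  18  13 110] [0.5933 0.0428 0.2837] ((592.2837524414062, 42.12333297729492), (17.902294158935547, 42.83753204345703), 89.06144714355469) [ 89.  97. 140.]
side top ((694.7534790039062, 24.24505615234375), (185.32444763183594, 129.91859436035156), 85.93350982666016) [[623. -64.]
 [753. -73.]
 [766. 112.]
 [637. 121.]]
0.215 [292 167  37  30 285] [ 0.585  -0.0058  0.2264] ((576.75341796875, -14.221473693847656), (167.33346557617188, 59.006168365478516), 74.34569549560547) [164. 126. 123.]
0.24 [295 159  13  13 117] [0.5869 0.0341 0.2624] ((588.3256225585938, 33.985572814941406), (21.9548282623291, 42.19001770019531), 62.76752853393555) [ 99. 105. 149.]
0.24 [325 184   5   9  33] [ 0.5769 -0.0966  0.2536] ((579.5130615234375, -95.33010864257812), (17.374435424804688, 12.908125877380371), 10.90676498413086) [204. 134.  94.]
0.28 [296 156  12   7  43] [0.5909 0.0384 0.2834] ((591.8274536132812, 37.634342193603516), (43.09419250488281, 20.34163475036621), 3.2401483058929443) [123. 132. 195.]
```

View pics/c.png

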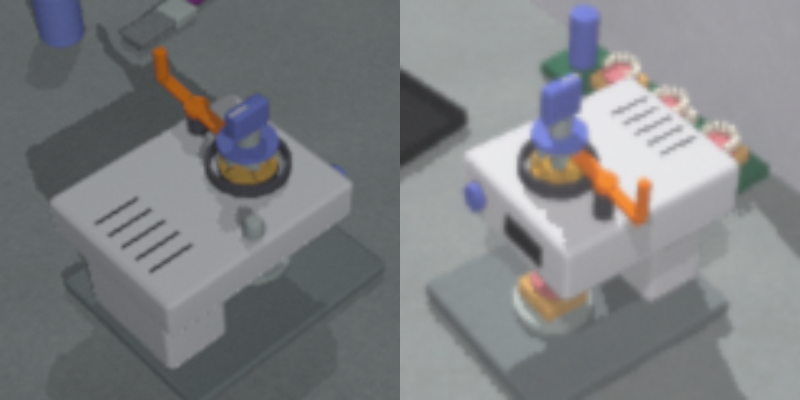

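The enlarged view shows the lock closed and the bar grip roughly along the mill's x. The mill frame is at about (0.5925, 0.042) with yaw −4°. The pivot is at (0.587, −0.033) and the peg at about (0.580, −0.093). I'll move above the peg.

```bash
for i in 1; do python3 -m crank '[{"slide":[0,0,0.04],"roll":0,"gripper":0.6},{"slide":[0,0,0.04],"roll":0,"gripper":0.6},{"slide":[0,-0.01,0.035],"roll":-3,"gripper":0.6},{"slide":[0.016,-0.033,0],"roll":-3.5,"gripper":0.6},{"slide":[0.016,-0.033,0],"roll":-3.5,"gripper":0.6}]' >/dev/null; done
for i in 1 2 3; do python3 -m crank '[{"slide":[0.016,-0.033,0],"roll":-3.5,"gripper":0.6},{"slide":[0.016,-0.033,0],"roll":-3.5,"gripper":0.6},{"slide":[0.016,-0.033,0],"roll":-3.5,"gripper":0.6},{"slide":[0.016,-0.033,0],"roll":-3.5,"gripper":0.6},{"slide":[0.016,-0.033,0],"roll":-3.5,"gripper":0.6}]'; done
```

```text
time_s: 1.03
ee_pos: [0.3755, 0.3242, 0.3374]
tool_rot: [[-0.608, 0.794, 0.0], [0.794, 0.608, 0.0], [-0.0, 0.0, -1.0]]
force: [0.3, -0.1, 1.0]
width: 0.0524
gripper_force: 0.0
time_s: 1.45
ee_pos: [0.4556, 0.1591, 0.3376]
tool_rot: [[-0.341, 0.94, 0.0], [0.94, 0.341, 0.0], [-0.0, 0.0, -1.0]]
force: [1.1, 0.8, -0.4]
width: 0.0526
gripper_force: 0.0
time_s: 1.87
ee_pos: [0.5356, -0.006, 0.3375]
tool_rot: [[-0.042, 0.999, 0.0], [0.999, 0.042, 0.0], [0.0, 0.0, -1.0]]
force: [0.4, 0.8, 0.5]
width: 0.0525
gripper_force: 0.0
```

```bash
python3 -m crank '[{"slide":[0.015,-0.029,0],"roll":-2,"gripper":0.6},{"slide":[0.015,-0.029,0],"roll":-2,"gripper":0.6},{"slide":[0.015,-0.029,0],"roll":-2,"gripper":0.6},{"slide":[0,0,0],"roll":0,"gripper":0.6}]'
python3 - <<'E'
from h import *
c,P,ok=pts("wrist");save("d.png",c)
hsv=cv2.cvtColor(c,cv2.COLOR_RGB2HSV)
m=(cv2.inRange(hsv,(5,150,60),(20,255,255))>0)&ok
Q=P[m]; T=Q[Q[:,2]>.256]; print(m.sum(),Q.min(0),Q.max(0))
if len(T): print("peg top",T.mean(0),np.median(T,0),T.min(0),T.max(0))
B=Q[(Q[:,2]<.23)&(Q[:,2]>.21)]; print("lever",cv2.fitLine((B[:,:2]*1000).astype('float32'),1,0,.1,.1).ravel() if len(B) else 0)
m=ok&(P[...,2]>.281)&(P[...,2]<.29)
k,l,st,ce=cv2.connectedComponentsWithStats(m.astype('uint8'))
for i in range(1,k):
    if st[i,4]>50: print(st[i],P[l==i].mean(0),cv2.minAreaRect((P[l==i][:,:2]*1000).astype('float32')))
E
```

```text
time_s: 2.2
ee_pos: [0.5814, -0.0963, 0.3361]
tool_rot: [[0.066, 0.998, -0.001], [0.998, -0.066, -0.002], [-0.002, -0.001, -1.0]]
force: [-0.2, -0.6, -0.2]
width: 0.052
gripper_force: 0.0
10193 [ 0.54933317 -0.18233654 -0.00089214] [0.92903852 0.0722504  0.43997141]
peg top [ 0.59987197 -0.07327116  0.42565313] [ 0.60443237 -0.0733644   0.43366859] [ 0.54933317 -0.10713565  0.2561307 ] [ 0.66077087 -0.05690606  0.43997141]
lever [ 1.4467143e-01  9.8947978e-01  5.8825928e+02 -2.6488537e+01]
[242   0  76   8 413] [0.59006273 0.03491015 0.28256356] ((591.1826782226562, 34.587890625), (3.4504053592681885, 41.3939323425293), 86.30392456054688)
```

View pics/d.png

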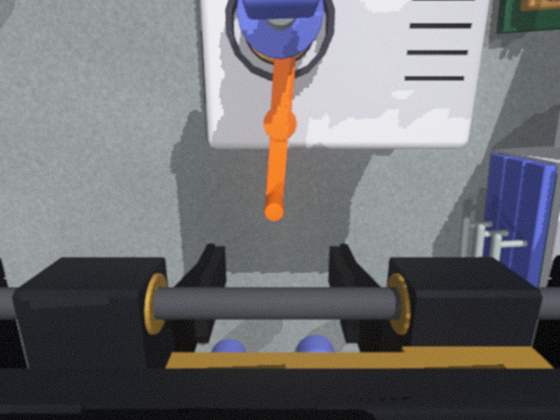

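The wrist view shows the peg at (274,211) between the open fingers' x-range, with the pivot at (280,123). The peg is at (0.5785, −0.092). I descend and grip.

```bash
python3 -m crank '[{"slide":[-0.003,0.004,-0.035],"roll":-4,"gripper":0.6},{"slide":[0,0,-0.035],"roll":0,"gripper":0.6},{"slide":[0,0,-0.025],"roll":0,"gripper":0.6},{"slide":[0,0,-0.011],"roll":0,"gripper":0.6},{"slide":[0,0,0],"roll":0,"gripper":0.6}]'
python3 -m crank '[{"slide":[0,0,0],"roll":0,"gripper":0.1},{"slide":[0,0,0],"roll":0,"gripper":0.1},{"slide":[0,0,0],"roll":0,"gripper":0.1},{"slide":[0,0,0],"roll":0,"gripper":0.1},{"slide":[0,0,0],"roll":0,"gripper":0.1}]' 8
```

```text
time_s: 2.67
ee_pos: [0.5751, -0.0858, 0.2281]
tool_rot: [[0.128, 0.992, -0.006], [0.992, -0.128, 0.002], [0.001, -0.006, -1.0]]
force: [-0.0, 0.8, -0.0]
width: 0.0522
gripper_force: 0.0
time_s: 3.08
ee_pos: [0.5779, -0.0873, 0.233]
tool_rot: [[0.129, 0.992, 0.002], [0.992, -0.129, -0.001], [-0.0, 0.002, -1.0]]
force: [0.2, -1.0, -0.8]
width: 0.0268
gripper_force: 0.0
```

```bash
python3 -m crank '[{"slide":[0.001,-0.005,0],"roll":0,"gripper":0.1},{"slide":[0,0,0],"roll":0,"gripper":0.1},{"slide":[0,0,0],"roll":0,"gripper":0.1},{"slide":[0,0,0],"roll":0,"gripper":0.1},{"slide":[0,0,0],"roll":0,"gripper":0.1}]'
```

```text
time_s: 3.5
ee_pos: [0.5787, -0.093, 0.232]
tool_rot: [[0.129, 0.992, 0.001], [0.992, -0.129, -0.001], [-0.001, 0.001, -1.0]]
force: [1.4, -3.7, 1.5]
width: 0.0139
gripper_force: 8.0
```

```bash
python3 -m crank '[{"slide":[-0.0062,0.0012,0],"roll":-6,"gripper":0.1},{"slide":[-0.006,0.0019,0],"roll":-6,"gripper":0.1},{"slide":[-0.0058,0.0025,0],"roll":-6,"gripper":0.1},{"slide":[-0.0055,0.0031,0],"roll":-6,"gripper":0.1}]'
python3 -m crank '[{"slide":[-0.0051,0.0036,0],"roll":-6,"gripper":0.1},{"slide":[-0.0047,0.0042,0],"roll":-6,"gripper":0.1},{"slide":[-0.0043,0.0046,0],"roll":-6,"gripper":0.1},{"slide":[-0.0038,0.005,0],"roll":-6,"gripper":0.1},{"slide":[-0.0032,0.0054,0],"roll":-6,"gripper":0.1}]'
python3 -m crank '[{"slide":[0,0,0],"roll":0,"gripper":0.1},{"slide":[0,0,0],"roll":0,"gripper":0.1}]'
```

```text
time_s: 3.83
ee_pos: [0.5547, -0.084, 0.232]
tool_rot: [[0.526, 0.851, 0.001], [0.851, -0.526, -0.001], [-0.0, 0.001, -1.0]]
force: [0.9, -2.1, 2.2]
width: 0.0138
gripper_force: 8.0
time_s: 4.25
ee_pos: [0.5335, -0.0607, 0.2319]
tool_rot: [[0.881, 0.474, 0.0], [0.474, -0.881, -0.001], [0.0, 0.001, -1.0]]
force: [0.8, -2.5, 2.3]
width: 0.0137
gripper_force: 8.0
time_s: 4.42
ee_pos: [0.5334, -0.0604, 0.2319]
tool_rot: [[0.876, 0.482, -0.0], [0.482, -0.876, 0.0], [-0.0, -0.0, -1.0]]
force: [-3.0, -1.2, 4.8]
width: 0.0138
gripper_force: 8.0
```

```bash
python3 -m crank '[{"slide":[0,0,0],"roll":0,"gripper":0.6},{"slide":[0,0,0],"roll":0,"gripper":0.6},{"slide":[0,0,0],"roll":0,"gripper":0.6},{"slide":[0,0,0.02],"roll":0,"gripper":0.6},{"slide":[0,0,0.035],"roll":0,"gripper":0.6}]'
python3 -m crank '[{"slide":[0,0,0.035],"roll":0,"gripper":0.7},{"slide":[0.015,0.025,0],"roll":-6.5,"gripper":0.7},{"slide":[0.015,0.025,0],"roll":-6.5,"gripper":0.7},{"slide":[0,0,0],"roll":0,"gripper":0.7}]'
python3 - <<'E'
from h import *
c,P,ok=pts("wrist");save("e.png",c)
hsv=cv2.cvtColor(c,cv2.COLOR_RGB2HSV)
m=ok&(P[...,2]>.279)&(P[...,2]<.29)
k,l,st,ce=cv2.connectedComponentsWithStats(m.astype('uint8'))
for i in range(1,k):
    if st[i,4]>50: print(st[i],P[l==i].mean(0),cv2.minAreaRect((P[l==i][:,:2]*1000).astype('float32')))
c,P,ok=pts("scene")
m=(cv2.inRange(cv2.cvtColor(c,cv2.COLOR_RGB2HSV),(5,150,100),(20,255,255))>0)&ok&(P[...,2]>.24)&(P[...,2]<.27)&(P[...,0]<.7)
print("peg",P[m].mean(0) if m.any() else None)
E
```

```text
time_s: 4.83
ee_pos: [0.531, -0.06, 0.2818]
tool_rot: [[0.878, 0.479, -0.01], [0.479, -0.878, 0.003], [-0.007, -0.007, -1.0]]
force: [0.2, -0.1, -1.0]
width: 0.0389
gripper_force: 0.0
time_s: 5.17
ee_pos: [0.5655, -0.0074, 0.322]
tool_rot: [[0.964, 0.265, 0.002], [0.265, -0.964, 0.002], [0.003, -0.002, -1.0]]
force: [-0.8, -0.5, -1.2]
width: 0.0592
gripper_force: 0.0
[ 187  134   45   75 2178] [0.59356028 0.04207227 0.28332843] ((592.2523803710938, 42.57061767578125), (18.083940505981445, 44.009666442871094), 87.77268981933594)
peg [0.01841818 0.0034146  0.25478374]
```

View pics/e.png

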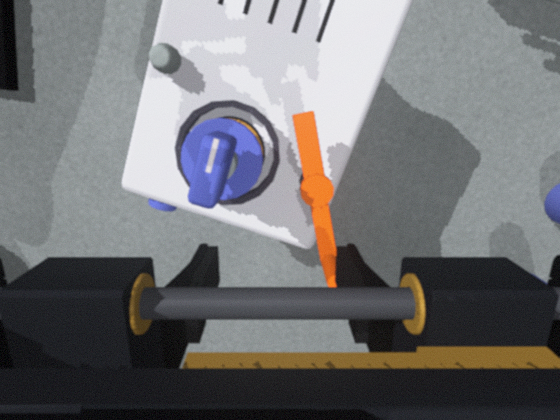

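The wrist view shows the lock swung clear (lever around (315,190)) and the bar grip at (210,165). The bar centre is at (0.592, 0.0425) with its axis at −2°. I go down and grip it.

```bash
python3 -m crank '[{"slide":[0.01,0.018,0],"roll":-6,"gripper":0.65},{"slide":[0.01,0.018,0],"roll":-6,"gripper":0.65},{"slide":[0.009,0.017,0],"roll":-5.6,"gripper":0.65},{"slide":[0,0,0],"roll":0,"gripper":0.65}]'
python3 -m crank '[{"slide":[0,0,-0.03],"roll":0,"gripper":0.65},{"slide":[0,0,-0.025],"roll":0,"gripper":0.65},{"slide":[0,0,-0.014],"roll":0,"gripper":0.65},{"slide":[0,0,0],"roll":0,"gripper":0.65}]'
python3 -m crank '[{"slide":[0,0,0],"roll":0,"gripper":0.1},{"slide":[0,0,0],"roll":0,"gripper":0.1},{"slide":[0,0,0],"roll":0,"gripper":0.1},{"slide":[0,0,0],"roll":0,"gripper":0.1},{"slide":[0,0,0],"roll":0,"gripper":0.1}]' 25
python3 -m crank '[{"slide":[0,0,0],"roll":0,"gripper":0.1},{"slide":[0,0,0],"roll":0,"gripper":0.1},{"slide":[0,0,0],"roll":0,"gripper":0.1}]'
```

```text
time_s: 5.6
ee_pos: [0.593, 0.0439, 0.3206]
tool_rot: [[0.999, -0.036, -0.001], [-0.036, -0.999, 0.001], [-0.001, -0.001, -1.0]]
force: [0.5, -0.7, -0.2]
width: 0.0568
gripper_force: 0.0
time_s: 5.93
ee_pos: [0.5897, 0.0412, 0.2475]
tool_rot: [[0.999, -0.033, -0.009], [-0.033, -0.999, 0.0], [-0.009, 0.0, -1.0]]
force: [-1.2, 0.5, -0.6]
width: 0.0565
gripper_force: 0.0
time_s: 6.35
ee_pos: [0.5932, 0.0422, 0.2539]
tool_rot: [[0.999, -0.035, 0.002], [-0.035, -0.999, -0.0], [0.002, 0.0, -1.0]]
force: [-0.4, 0.9, 0.5]
width: 0.0308
gripper_force: 0.0
time_s: 6.6
ee_pos: [0.5928, 0.0421, 0.2529]
tool_rot: [[0.999, -0.035, 0.001], [-0.035, -0.999, -0.001], [0.001, 0.001, -1.0]]
force: [0.4, -1.6, 0.8]
width: 0.0176
gripper_force: 25.0
```

```bash
python3 -m crank '[{"slide":[0,0,-0.003],"roll":0,"gripper":0.1},{"slide":[0,0,-0.003],"roll":0,"gripper":0.1},{"slide":[0,0,-0.003],"roll":0,"gripper":0.1},{"slide":[0,0,-0.002],"roll":0,"gripper":0.1},{"slide":[0,0,0],"roll":0,"gripper":0.1}]'
python3 -m crank '[{"slide":[0,0,-0.001],"roll":0,"gripper":0.1},{"slide":[0,0,0],"roll":0,"gripper":0.1},{"slide":[0,0,0],"roll":0,"gripper":0.1}]'
python3 -m crank '[{"slide":[0,0,-0.001],"roll":0,"gripper":0.1},{"slide":[0,0,0],"roll":0,"gripper":0.1},{"slide":[0,0,0],"roll":0,"gripper":0.1}]'
```

```text
time_s: 7.02
ee_pos: [0.5928, 0.0421, 0.2408]
tool_rot: [[0.999, -0.035, -0.0], [-0.035, -0.999, -0.0], [-0.0, 0.0, -1.0]]
force: [1.4, -1.6, -1.2]
width: 0.0177
gripper_force: 25.0
time_s: 7.27
ee_pos: [0.5928, 0.0422, 0.2406]
tool_rot: [[0.999, -0.035, 0.0], [-0.035, -0.999, -0.0], [0.0, 0.0, -1.0]]
force: [0.7, -2.9, 0.6]
width: 0.018
gripper_force: 25.0
time_s: 7.52
ee_pos: [0.5928, 0.0421, 0.2401]
tool_rot: [[0.999, -0.035, 0.001], [-0.035, -0.999, -0.0], [0.001, 0.0, -1.0]]
force: [-0.2, -3.2, 4.6]
width: 0.018
gripper_force: 25.0
```

```bash
for i in 1 2; do python3 -m crank '[{"slide":[0,0,-0.0007],"roll":0,"gripper":0.1},{"slide":[0,0,0],"roll":0,"gripper":0.1},{"slide":[0,0,0],"roll":0,"gripper":0.1}]' | egrep 'ee_pos|^force'; done
```

```text
ee_pos: [0.5929, 0.0422, 0.2397]
force: [-1.0, -2.9, 6.5]
ee_pos: [0.5929, 0.0421, 0.2393]
force: [-1.7, -2.7, 7.3]
```

```bash
python3 -m crank '[{"slide":[0,0,-0.0005],"roll":0,"gripper":0.1}]' | egrep 'ee_pos|^force'; for i in 1 2 3 4; do python3 -m crank '[{"slide":[0,0,0],"roll":2,"gripper":0.1},{"slide":[0,0,0],"roll":2,"gripper":0.1},{"slide":[0,0,0],"roll":0,"gripper":0.1}]' | egrep 'ee_pos|^force|tool_rot'; python3 -c "from rig import get_state as g;print(g()['ft_torque'].round(2))"; done
```

```text
ee_pos: [0.5929, 0.0422, 0.2391]
force: [-2.4, -2.9, 10.8]
ee_pos: [0.5929, 0.0422, 0.2391]
tool_rot: [[0.999, 0.036, 0.001], [0.036, -0.999, -0.0], [0.001, 0.0, -1.0]]
force: [-2.6, -2.9, 8.6]
[-0.57  0.55 -0.02]
ee_pos: [0.5929, 0.0422, 0.2391]
tool_rot: [[0.994, 0.106, 0.001], [0.106, -0.994, -0.0], [0.001, 0.0, -1.0]]
force: [-2.4, -2.2, 7.3]
[-0.53  0.61 -0.07]
ee_pos: [0.5929, 0.0422, 0.2391]
tool_rot: [[0.985, 0.175, 0.001], [0.175, -0.985, -0.0], [0.001, 0.0, -1.0]]
force: [-1.8, -3.0, 8.9]
[-0.56  0.59 -0.04]
ee_pos: [0.5929, 0.0422, 0.2391]
tool_rot: [[0.97, 0.243, 0.001], [0.243, -0.97, -0.0], [0.001, 0.001, -1.0]]
force: [-1.8, -2.6, 8.5]
[-0.53  0.58 -0.05]
```

```bash
for i in 1 2 3 4; do python3 -m crank '[{"slide":[0,0,0],"roll":2,"gripper":0.1},{"slide":[0,0,0],"roll":2,"gripper":0.1},{"slide":[0,0,0],"roll":0,"gripper":0.1}]' | egrep 'ee_pos|^force|tool_rot'; python3 -c "from rig import get_state as g;print(g()['ft_torque'].round(2))"; done
```

```text
ee_pos: [0.5929, 0.0423, 0.2391]
tool_rot: [[0.951, 0.31, 0.001], [0.31, -0.951, -0.0], [0.001, 0.001, -1.0]]
force: [-2.9, -3.2, 8.9]
[-0.55  0.6  -0.08]
ee_pos: [0.5929, 0.0423, 0.2391]
tool_rot: [[0.927, 0.376, 0.001], [0.376, -0.927, -0.0], [0.001, 0.001, -1.0]]
force: [-2.2, -2.2, 8.3]
[-0.47  0.61 -0.05]
ee_pos: [0.5929, 0.0423, 0.2391]
tool_rot: [[0.898, 0.44, 0.001], [0.44, -0.898, -0.0], [0.001, 0.001, -1.0]]
force: [-1.6, -1.9, 8.4]
[-0.54  0.64 -0.06]
ee_pos: [0.5929, 0.0423, 0.2391]
tool_rot: [[0.865, 0.501, 0.001], [0.501, -0.865, -0.0], [0.001, 0.001, -1.0]]
force: [-1.5, -2.5, 8.9]
[-0.54  0.61 -0.04]
```

```bash
for i in 1 2 3 4; do python3 -m crank '[{"slide":[0,0,0],"roll":2,"gripper":0.1},{"slide":[0,0,0],"roll":2,"gripper":0.1},{"slide":[0,0,0],"roll":0,"gripper":0.1}]' | egrep 'ee_pos|^force|tool_rot'; python3 -c "from rig import get_state as g;print(g()['ft_torque'].round(2))"; done
```

```text
ee_pos: [0.5927, 0.0423, 0.2375]
tool_rot: [[0.829, 0.56, 0.0], [0.56, -0.829, 0.0], [0.0, 0.0, -1.0]]
force: [0.5, -2.2, 0.7]
[-0.53 -0.01  0.04]
ee_pos: [0.5927, 0.0423, 0.2373]
tool_rot: [[0.788, 0.616, 0.0], [0.616, -0.788, -0.0], [0.0, 0.0, -1.0]]
force: [1.9, -2.7, 1.6]
[-0.53 -0.13  0.02]
ee_pos: [0.5927, 0.0423, 0.2373]
tool_rot: [[0.744, 0.669, -0.0], [0.669, -0.744, 0.0], [-0.0, -0.0, -1.0]]
force: [0.8, -2.1, 0.3]
[-0.58 -0.25  0.  ]
ee_pos: [0.5927, 0.0423, 0.2373]
tool_rot: [[0.696, 0.718, -0.0], [0.718, -0.696, 0.0], [-0.0, -0.0, -1.0]]
force: [1.4, -3.0, 0.1]
[-0.54 -0.27 -0.12]
```

The teeth have dropped in: the force vanished and z fell 1.6 mm. I ease back a little and lower the knob home.

```bash
python3 -m crank '[{"slide":[0,0,0],"roll":-2.5,"gripper":0.1},{"slide":[0,0,-0.001],"roll":0,"gripper":0.1},{"slide":[0,0,-0.001],"roll":0,"gripper":0.1},{"slide":[0,0,0],"roll":0,"gripper":0.1}]'| egrep 'ee_pos|^force|tool_rot'; python3 -m crank '[{"slide":[0,0,-0.001],"roll":0,"gripper":0.1},{"slide":[0,0,-0.001],"roll":0,"gripper":0.1},{"slide":[0,0,0],"roll":0,"gripper":0.1}]'| egrep 'ee_pos|^force'; python3 -m crank '[{"slide":[0,0,-0.001],"roll":0,"gripper":0.1},{"slide":[0,0,0],"roll":0,"gripper":0.1}]'| egrep 'ee_pos|^force'
```

```text
ee_pos: [0.5927, 0.0423, 0.2354]
tool_rot: [[0.726, 0.688, 0.0], [0.688, -0.726, 0.0], [0.0, -0.0, -1.0]]
force: [2.1, -3.1, 0.3]
ee_pos: [0.5928, 0.0423, 0.2343]
force: [0.7, -2.2, 3.8]
ee_pos: [0.5928, 0.0424, 0.2342]
force: [-1.6, -2.7, 8.3]
```

```bash
python3 -m crank '[{"slide":[0,0,-0.0005],"roll":0,"gripper":0.1},{"slide":[0,0,0],"roll":1.5,"gripper":0.1},{"slide":[0,0,0],"roll":-1.5,"gripper":0.1},{"slide":[0,0,0],"roll":0,"gripper":0.1}]'| egrep 'ee_pos|^force'
python3 - <<'E'
from h import *
for n in ("scene","side"):
    c,P,ok=pts(n)
    r=ok&(np.hypot(P[...,0]-.5925,P[...,1]-.042)<.033)&(P[...,2]>.2)
    hsv=cv2.cvtColor(c,cv2.COLOR_RGB2HSV); m=r&(cv2.inRange(hsv,(100,100,50),(130,255,255))>0)
    z=P[m][:,2]; print(n,m.sum(),np.histogram(z,bins=np.arange(.2,.29,.004)))
E
```

```text
ee_pos: [0.5929, 0.0423, 0.2342]
force: [-3.1, -1.9, 10.0]
scene 338 (array([  0,   0,  37, 159,  17,   0,   0,   1,   6,   4,  11,   9,   7,
         9,  12,  25,  40,   1,   0,   0,   0,   0]), array([0.2  , 0.204, 0.208, 0.212, 0.216, 0.22 , 0.224, 0.228, 0.232,
       0.236, 0.24 , 0.244, 0.248, 0.252, 0.256, 0.26 , 0.264, 0.268,
       0.272, 0.276, 0.28 , 0.284, 0.288]))
side 128 (array([ 0,  0, 24, 52,  2,  0,  0,  0,  2,  2,  4,  2,  6,  4,  3, 13, 14,
        0,  0,  0,  0,  0]), array([0.2  , 0.204, 0.208, 0.212, 0.216, 0.22 , 0.224, 0.228, 0.232,
       0.236, 0.24 , 0.244, 0.248, 0.252, 0.256, 0.26 , 0.264, 0.268,
       0.272, 0.276, 0.28 , 0.284, 0.288]))
```

```bash
python3 -m crank '[{"slide":[0,0,0.0015],"roll":0,"gripper":0.1},{"slide":[0,0,0],"roll":0,"gripper":0.55},{"slide":[0,0,0],"roll":0,"gripper":0.55},{"slide":[0,0,0],"roll":0,"gripper":0.55},{"slide":[0,0,0],"roll":0,"gripper":0.55}]'
python3 -m crank '[{"slide":[0,0,0.02],"roll":0,"gripper":0.6},{"slide":[0,0,0.03],"roll":0,"gripper":0.6},{"slide":[0,0,0.035],"roll":0,"gripper":0.6},{"slide":[-0.02,-0.035,0],"roll":0,"gripper":0.6},{"slide":[-0.01,-0.017,0],"roll":0,"gripper":0.6}]' >/dev/null
python3 -m crank '[{"slide":[0,0,0],"roll":0,"gripper":0.6},{"slide":[0,0,0],"roll":0,"gripper":0.6}]'
python3 - <<'E'
from h import *
c,P,ok=pts("wrist");save("f.png",c)
r=ok&(np.hypot(P[...,0]-.5925,P[...,1]-.042)<.03)
for a,b in((.255,.29),(.205,.225)):
    Q=P[r&(P[...,2]>a)&(P[...,2]<b)];print(len(Q),np.median(Q,0),cv2.minAreaRect((Q[:,:2]*1000).astype('float32')))
E
```

```text
time_s: 12.7
ee_pos: [0.5922, 0.0427, 0.2329]
tool_rot: [[0.725, 0.688, -0.002], [0.688, -0.725, 0.001], [-0.001, -0.001, -1.0]]
force: [0.1, -0.8, 0.4]
width: 0.0371
gripper_force: 0.0
time_s: 13.28
ee_pos: [0.5624, -0.01, 0.3185]
tool_rot: [[0.727, 0.687, -0.0], [0.687, -0.727, 0.001], [0.0, -0.001, -1.0]]
force: [-0.2, 0.3, -1.5]
width: 0.0524
gripper_force: 0.0
2069 [0.59318181 0.04316008 0.26480944] ((592.0719604492188, 42.53173065185547), (43.95655059814453, 18.016725540161133), 43.565460205078125)
2796 [0.59836622 0.04355795 0.21312867] ((593.0963745117188, 43.006996154785156), (56.95648956298828, 58.77109909057617), 33.243167877197266)
```

View pics/f.png

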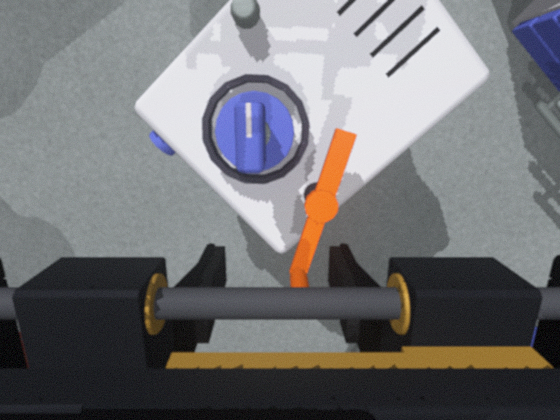

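The knob is home: the bar top is at 0.2648 and the flange at 0.213, and in the picture it sits low in the well at (253,130). The peg is near (300,280), where I left it. I grip it again and close the lock.

```bash
python3 -m crank '[{"slide":[-0.0147,-0.0257,0],"roll":-7,"gripper":0.6},{"slide":[-0.014,-0.025,0],"roll":-7,"gripper":0.6},{"slide":[0,0,-0.03],"roll":-1,"gripper":0.6},{"slide":[0,0,-0.03],"roll":0,"gripper":0.6},{"slide":[0,0,-0.0265],"roll":0,"gripper":0.6}]'
python3 -m crank '[{"slide":[0,0,0],"roll":0,"gripper":0.1},{"slide":[0,0,0],"roll":0,"gripper":0.1},{"slide":[0,0,0],"roll":0,"gripper":0.1},{"slide":[0,0,0],"roll":0,"gripper":0.1},{"slide":[0,0,0],"roll":0,"gripper":0.1}]' 8
python3 -m crank '[{"slide":[0,0,0],"roll":0,"gripper":0.1},{"slide":[0,0,0],"roll":0,"gripper":0.1},{"slide":[0,0,0],"roll":0,"gripper":0.1},{"slide":[0,0,0],"roll":0,"gripper":0.1},{"slide":[0,0,0],"roll":0,"gripper":0.1}]'
```

```text
time_s: 13.75
ee_pos: [0.534, -0.0597, 0.2305]
tool_rot: [[0.879, 0.477, -0.0], [0.477, -0.879, 0.001], [0.0, -0.001, -1.0]]
force: [0.5, 0.6, 0.4]
width: 0.0521
gripper_force: 0.0
time_s: 14.17
ee_pos: [0.5353, -0.0604, 0.2344]
tool_rot: [[0.879, 0.477, 0.003], [0.477, -0.879, -0.001], [0.003, 0.002, -1.0]]
force: [0.5, 0.6, 0.3]
width: 0.0268
gripper_force: 0.0
time_s: 14.58
ee_pos: [0.5344, -0.0604, 0.2331]
tool_rot: [[0.879, 0.477, 0.002], [0.477, -0.879, -0.0], [0.001, 0.001, -1.0]]
force: [-0.4, 0.7, 4.9]
width: 0.0137
gripper_force: 8.0
```

```bash
python3 -m crank '[{"slide":[0.0032,-0.0054,0],"roll":6,"gripper":0.1},{"slide":[0.0038,-0.005,0],"roll":6,"gripper":0.1},{"slide":[0.0043,-0.0046,0],"roll":6,"gripper":0.1},{"slide":[0.0047,-0.0042,0],"roll":6,"gripper":0.1}]' | egrep 'ee_pos|^force'
python3 -m crank '[{"slide":[0.0051,-0.0036,0],"roll":6,"gripper":0.1},{"slide":[0.0055,-0.0031,0],"roll":6,"gripper":0.1},{"slide":[0.0058,-0.0025,0],"roll":6,"gripper":0.1},{"slide":[0.006,-0.0019,0],"roll":6,"gripper":0.1},{"slide":[0.0062,-0.0012,0],"roll":6,"gripper":0.1}]' | egrep 'ee_pos|^force'
python3 -m crank '[{"slide":[0.002,-0.0002,0],"roll":2,"gripper":0.1},{"slide":[0.0016,-0.0002,0],"roll":1.5,"gripper":0.1},{"slide":[0,0,0],"roll":0,"gripper":0.1},{"slide":[0,0,0],"roll":0,"gripper":0.1},{"slide":[0,0,0],"roll":0,"gripper":0.1}]'
```

```text
ee_pos: [0.5504, -0.0797, 0.2331]
force: [-0.1, 2.6, 5.9]
ee_pos: [0.5789, -0.0921, 0.233]
force: [-1.7, 2.3, 5.7]
time_s: 15.75
ee_pos: [0.5828, -0.0925, 0.2331]
tool_rot: [[0.07, 0.998, 0.002], [0.998, -0.07, -0.001], [-0.001, 0.002, -1.0]]
force: [-0.6, 0.0, 5.5]
width: 0.014
gripper_force: 8.0
```

Closed. I release, retreat upwards and check.

```bash
python3 -m crank '[{"slide":[0,0,0],"roll":0,"gripper":0.6},{"slide":[0,0,0],"roll":0,"gripper":0.6},{"slide":[0,0,0],"roll":0,"gripper":0.6},{"slide":[0,0,0],"roll":0,"gripper":0.6},{"slide":[0,0,0.03],"roll":0,"gripper":0.6}]' >/dev/null
python3 -m crank '[{"slide":[0,0,0.04],"roll":0,"gripper":0.6},{"slide":[0,0,0.04],"roll":0,"gripper":0.6},{"slide":[-0.02,0,0],"roll":0,"gripper":0.6},{"slide":[0,0,0],"roll":0,"gripper":0.6},{"slide":[0,0,0],"roll":0,"gripper":0.6}]'
python3 - <<'E'
from h import *
c,P,ok=pts("wrist");save("g.png",c)
m=(cv2.inRange(cv2.cvtColor(c,cv2.COLOR_RGB2HSV),(5,150,60),(20,255,255))>0)&ok&(abs(P[...,2]-.22)<.012)&(np.hypot(P[...,0]-.587,P[...,1]+.033)<.07)
print(cv2.fitLine((P[m][:,:2]*1000).astype('float32'),1,0,.1,.1).ravel())
r=ok&(np.hypot(P[...,0]-.5925,P[...,1]-.042)<.03)&(P[...,2]>.255)&(P[...,2]<.29)
print(r.sum(),np.median(P[r],0))
E
```

```text
time_s: 16.58
ee_pos: [0.562, -0.0923, 0.3423]
tool_rot: [[0.07, 0.998, 0.001], [0.998, -0.07, -0.0], [-0.0, 0.001, -1.0]]
force: [0.6, -0.2, -0.7]
width: 0.0521
gripper_force: 0.0
[ 8.4614858e-02  9.9641371e-01  5.8885675e+02 -1.3128986e+01]
1427 [0.58602613 0.03581035 0.26463806]
```

View pics/g.png

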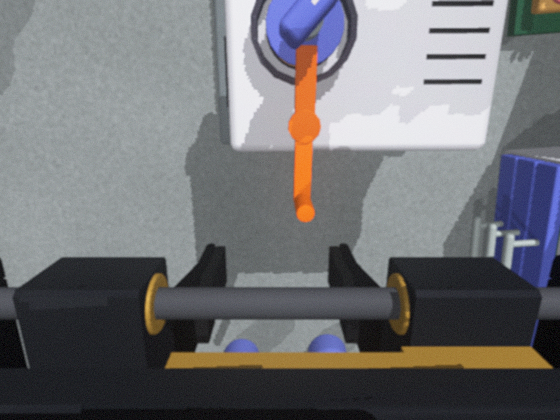

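The lever runs from the peg (305,212) through the pivot (303,126), with the tongue over the flange at (307,55). The lock is closed to within about 0.02 rad, the knob is home and the gripper is free.

```bash
python3 -c "from rig import hand_in;print(hand_in())"
```

```text
the job is handed in; nothing more can be done
None
```

The job is handed in with the mill in low gear: the knob measured fully home, the gear lock closed over its flange to within about 0.02 rad, and the gripper clear; the hand-in gave no verdict.

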